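# Shut the balance's draught shield and tare

## Task

A weighing jar stands on the pan of the analytical balance. With the fingertips, gently slide both glass side doors of its draught shield fully shut by pushing their green grips from behind (no slamming, no pinching the grips), then press the long blue tare key all the way down and let it come up again, leaving the two round keys alone. Do not disturb the jar or anything else that stands on the bench.

Things in the scene. Friction and masses are not known exactly. Their poses are not given: they have to be found in the camera images.
- balance: White analytical balance with glass draught shield, fixed. Origin on the bench (z = 0) under the pan's centre; z up, +x from the key panel (front) to the electronics column (rear), +y to its left as seen from the front. Fills x -175 to 155 mm, y -103 to 103 mm (grips stand out further); chamber x -75 to 77 mm; highest point (roof, rails) 251 mm. Front pane and roof are fixed glass.
- pan (a point): Centre of the top of the round steel pan, 90 mm across, 72 mm above the bench, inside the chamber. Axes as the balance's.
- left_door (a joint): Opening of the left (balance's +y) glass door in m: 0 = fully shut (end stop), 0.085 = fully open. It slides along the balance's x: opens to +x (rear), shuts to -x (towards the keys). Pane 150 x 4 x 180 mm, outer face 94 mm from the balance's middle plane. About 1.5 N friction plus 6 N per m/s; stays where it is left.
- right_door (a joint): Opening of the right (balance's -y) glass door in m, the mirror image of the left one: 0 = fully shut, 0.085 = fully open, same directions and friction.
- left_grip (a point): Centre of the left door's green upright grip, a fin standing out sideways from the pane: 12 mm along the balance's x, 30 mm along y (94 to 124 mm from the middle plane), 70 mm tall (175 to 245 mm height). Shut: at x -54, y 109, z 210 mm in the balance's frame; moves to +x by the door's opening. Free space behind it. Its front 5 mm is named left_door_c2.
- right_grip (a point): Centre of the green grip of the right door, mirror image of the left one: shut, it is at x = -54, y = -109, z = 210 mm in the balance's frame; moves to +x by the door's opening. Free space behind it. Its front 5 mm (towards the keys) is named right_door_c2: only pinching loads it, pushing from behind does not.
- tare_key (a joint): Travel of the long blue tare key in m: 0 = up, 0.004 = fully down. Sprung: starts to move at about 2 N, fully down at about 6 N, comes back up when let go.
- tare_key_top (a point): Middle of the top of the blue tare key, 18 mm (balance's x) by 46 mm (y), at x -149, y 0, z 50 mm in the balance's frame, 6 mm proud of the grey panel, 73 mm in front of the chamber's front pane. Panel (38 mm high at its front edge, 58 mm at the rear) and key slope up to the rear by 0.21 rad; z axis = normal of the key's face, the key travels against it.
- power_key (a joint): Travel of the round orange power key in m, 16 mm across, 68 mm to the left (+y) of the tare key: 0 = up, 0.004 = fully down. To be left alone.
- print_key (a joint): Travel of the round white print key in m, 16 mm across, 68 mm to the right (-y) of the tare key: 0 = up, 0.004 = fully down. To be left alone.
- jar: Small open clear glass weighing jar, 40 mm across, 45 mm tall, loose on the pan inside the chamber. Origin at the centre of its underside, z up. Stays where it is.
- spare_jar: Open green-tinted glass weighing jar, 40 mm across, 45 mm tall, on the bench to the left of the balance. Origin at the centre of its underside. Bystander.
- weight: Steel 200 g calibration weight with a knob, 32 mm across, 58 mm tall, on the bench to the left of the balance. Origin at the centre of its underside. Bystander.
- spatula: Steel micro-spatula, 174 mm long and 10 mm wide, 6 mm high, with a yellow sleeve, lying along its own x on the bench to the right of the balance. Origin under its middle. Bystander.
- tip_box: Blue pipette tip box with a clear lid, 85 x 122 x 78 mm, on the bench. Origin at the centre of its underside. Bystander.
- amber_bottle: Amber bottle with a black cap, 64 mm across, 130 mm tall. Origin at the centre of its underside. Bystander.
- white_bottle: White plastic bottle with a green cap, 70 mm across, 150 mm tall. Origin at the centre of its underside. Bystander.
- beaker: Clear glass beaker, 68 mm across, 90 mm tall. Origin at the centre of its underside. Bystander.

How it is judged:
By the outcome, as a careful person would: the job done as asked, in the order asked, and still so for the second after the job is handed in, with the robot touching nothing.
It also fails if it takes over 48 s, if anything falls off the work surface, if the arm or the gripper's body presses on something with over 40 N, if the wrist force passes 120 N, or if a joint passes its speed limit or range.

## Robot

A 7-joint arm with a two-finger parallel gripper is mounted at the origin on the work surface. World frame = base frame: x ahead of the robot, y to its left, z up, the work surface at z = 0. Lengths are in m, angles in rad, forces in N, time in s.
With the tool pointing down it reaches from about 0.375 to 0.925 m from the base axis. Payload 3.1 kg.
Tool frame: the origin (TCP) lies at the very end of the fingers, on their centre line; the grasp point (between the pads) lies 19 mm behind it; z points along the fingers, y is the line along which they close (so a half turn about z gives the same grasp; the last joint's range is limited). The gripper opens to 85 mm and grips with 20 to 120 N. Pads are 22 mm wide; open, the fingers measure 114 mm over their backs; the gripper's body (76 mm by 85 mm) begins 54 mm behind the grasp point. The pads swing forward as they close: fully open they stand 13 mm farther back than shut.
Start: joints at [1.061, 0.383, 0.044, 1.598, -0.018, 1.161, -0.05], TCP at [0.26, -0.596, 0.231] pointing down, gripper open.
Joint ranges: [-2.61, 2.61], [-0.41, 2.15], [-1.48, 1.57], [0, 2.5], [-1.57, 4.71], [0.05, 1.97], [-2.85, 2.85]. Speed limits (rad/s): [2.79, 2.79, 3.14, 3.14, 3.14, 3.14, 3.14].

## Interface

Orientations are given as a 3x3 rotation matrix whose columns are the frame's x, y, z axes.
In Python, from workcell import arm, optics, finder gives the robot as it stands.
- The arm moves only by the tool jog_arm, never from a script. Its argument "commands" is a list of rows, each a list of 4 numbers: the shift along the tool's x, y, z in m, then the turn about the tool's z in rad. A call has exactly 5 rows; each row is the pose to reach, as a shift and turn from the pose commanded when the call began, along the tool's axes at that moment; what a row does not reach only later rows make up. A row lasts 1/12 s, in which the tool goes at most 41.7 mm and 7.16 degrees, less where a joint would pass 70% of its speed; a pose out of reach is approached as far as the arm can. A call with a gripper value outside its range is refused whole. "jaw" is the finger opening in m, from 0 to 0.0854, set as the call begins (left out, the last holds). The fingers move at their own pace and stop on an object; "squeeze" is the grip in N (left out, the last holds). Time passes only in rows, so rows that repeat a pose let the fingers close, or fill a call up. It gives the time, the measured TCP pose, the force, the opening and the grip force at its end, in the units of the state.
- arm.get_state(): the state, without advancing time (a new reading comes with each control period).
- optics.camera(name): name is "side" or "top"; returns a dict with "image" (400x640x3 uint8, blue, green, red), "mtx" (3x3 intrinsics, pixels), "rvec" (rotation vector, rad) and "tvec" (3), from world to camera coordinates, as OpenCV has them. Camera axes: x right, y down, z forward; pixel columns grow to the right and rows downward; lengths in m; the calibration is good to about 2 mm. A picture is of the moment at which its call begins. There is no depth.
- arm.hand_in(): hands the job in; it is judged then, once.
Trained networks look in a picture, given as the dict that the camera call returned (one of the last four; its "shot" number tells which), for a name from the list of things; names that differ only in an ending like _2 or _b are one class to them, and where a whole thing is asked for, a point or a joint stands for the part that bears it (a point fixed in the world has none). Each returns a list of dicts, best first, with "score" (0 to 1); they miss things now and then, are a little off and sometimes report something else, mostly with a low value. They report only what shows in the picture. A call takes as long as a camera call.
- finder.cut_out(picture, name): "pixels" (400x640 bool, what is visible of it) and "rect" ([left, top, width, height] in pixels, round what is visible of it).
The state is a dict: "clock": time; "joint_positions": joint angles; "qd": joint speeds; "tau": joint torques, N m; "position": TCP position; "ee_rot": TCP orientation; "contact_force": force on the tool from outside, world axes, zero at the start; "ft_torque": the same for the moment, N m; "finger_gap": finger opening in m; "grasp_force": force on a finger pad.
Only numpy, scipy, OpenCV 4.12 (cv2) and the standard library are available. Lean on these libraries where they do the work, as an engineer would, in place of code of your own. Each camera call takes 0.05 s, during which the arm holds its last target. There are 200 camera calls.

## Working session

There is one attempt and no reset: what is moved stays moved. The work goes in short steps, Python scripts to look and compute and a tool call to move; the robot and the scene stay as the last step left them, time stands still between calls to the robot, and variables do not carry over. Pictures are saved under pics/ and viewed, at most 10 in all, crops included, and the job is handed in when it is done.

Besides the shell and the picture viewer there is one more tool, called after "Request:" in YAML: its name, and indented under it one key for each argument. jog_arm: Moves the arm, as the interface text tells. Its arguments: {"type":"object","properties":{"commands":{"type":"array"},"jaw":{"type":"number"},"squeeze":{"type":"number"}},"required":["commands"]}

```bash
mkdir -p pics; python3 - <<'E'
from workcell import arm, optics, finder
import cv2,numpy as np,pickle
s=arm.get_state();print(s['clock'],s['position'],s['ee_rot'],s['finger_gap'],s['contact_force'])
D={}
for n in("side","top"):
    p=optics.camera(n);cv2.imwrite(f'pics/{n}0.png',p['image']);D[n]=p
    print(n,p['mtx'].tolist(),np.ravel(p['rvec']),np.ravel(p['tvec']))
    for k in("tare_key","left_grip","right_grip","power_key","print_key","pan","left_door_c2"):
        try:
            r=finder.cut_out(p,k)[:2]
            for q in r:
                ys,xs=np.nonzero(q['pixels']);print(k,round(q['score'],2),q['rect'],xs.mean().round(1),ys.mean().round(1))
        except Exception as e:print(k,e)
pickle.dump(D,open('d.pkl','wb'))
E
```

```text
0.0 [ 0.25980046 -0.59478949  0.22984867] [[ 9.16362089e-01  4.00348705e-01 -1.19828442e-03]
 [ 4.00350476e-01 -9.16358939e-01  2.40647165e-03]
 [-1.34630832e-04 -2.68493312e-03 -9.99996386e-01]] 0.08540478165367037 [ 0.59871191 -0.04503649 -0.33897187]
side [[460.8023808822434, 0.0, 322.75784830300097], [0.0, 460.8023808822434, 201.70184991488006], [0.0, 0.0, 1.0]] [ 2.11628914 -0.93645726  0.41230518] [-0.38824197  0.37078686  1.43713193]
right_grip 0.55 [335.5, 183.3, 39.1, 51.5] 346.0 222.9
pan 0.58 [276.2, 146.7, 107.6, 118.0] 326.2 217.5
left_door_c2 it knows: amber_bottle, balance, beaker, jar, left_door, left_grip, pan, power_key, print_key, right_door, right_grip, spare_jar, spatula, tare_key, tare_key_top, tip_box, weight, white_bottle
top [[451.0812419837681, 0.0, 322.6554638678384], [0.0, 451.0812419837681, 194.84971878484617], [0.0, 0.0, 1.0]] [ 2.11406627 -2.14317571  0.21982107] [-0.02345237  0.56983651  1.28928137]
tare_key 0.44 [304.1, 233.4, 15.3, 10.3] 312.7 240.7
left_grip 0.46 [286.4, 152.4, 6.8, 14.7] 288.9 159.2
right_grip 0.71 [366.1, 192.4, 5.7, 4.5] 366.9 195.9
print_key 0.58 [134.3, 219.0, 36.4, 25.9] 152.7 232.0
print_key 0.27 [305.1, 238.8, 15.2, 9.4] 313.3 240.7
pan 0.94 [278.8, 117.7, 100.2, 142.2] 326.1 185.5
pan 0.7 [135.0, 218.1, 35.3, 25.3] 152.5 231.7
left_door_c2 it knows: amber_bottle, balance, beaker, jar, left_door, left_grip, pan, power_key, print_key, right_door, right_grip, spare_jar, spatula, tare_key, tare_key_top, tip_box, weight, white_bottle
```

View pics/top0.png

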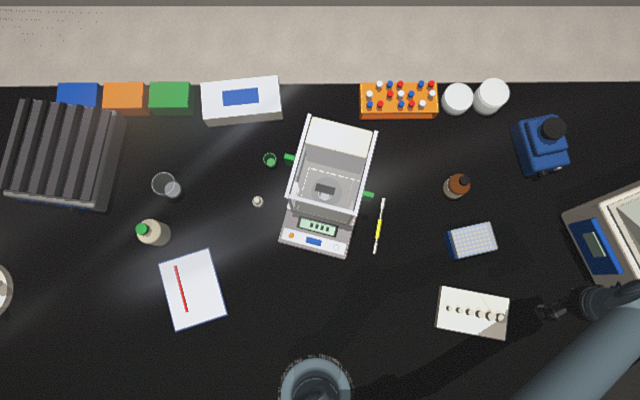

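View pics/side0.png

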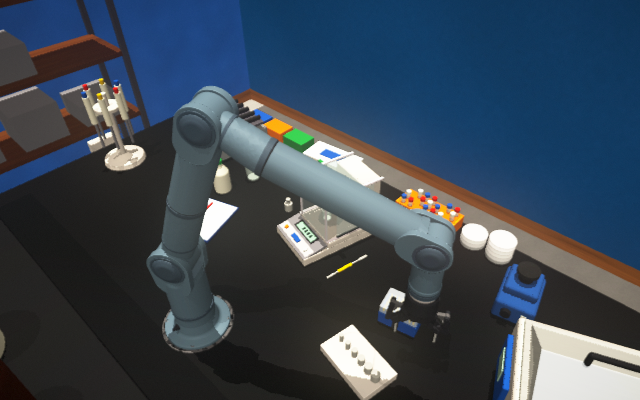

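The top picture shows the balance with its front towards the robot: keys near (290–345, 235–250), left grip near (289,158), right grip near (368,195). The side picture shows the arm in front of the balance's rear part, with the key panel at (300,240). I'll zoom in and measure.

```bash
python3 - <<'E'
import cv2,numpy as np,pickle
D=pickle.load(open('d.pkl','rb'))
im=D['top']['image'];c=im[112:262,270:390]
cv2.imwrite('pics/crop.png',cv2.resize(c,None,fx=4,fy=4,interpolation=cv2.INTER_CUBIC))
h=cv2.cvtColor(im,cv2.COLOR_BGR2HSV)
for n,lo,hi in(("green",45,80),("blue",100,125),("orange",5,22)):
    m=((h[...,0]>=lo)&(h[...,0]<=hi)&(h[...,1]>110)&(h[...,2]>60)).astype(np.uint8)
    m[:, :260]=0;m[:,395:]=0;m[:110]=0;m[265:]=0
    k,l,st,ce=cv2.connectedComponentsWithStats(m)
    for i in range(1,k):
        if st[i,4]>3:print(n,st[i],ce[i].round(1))
E
```

```text
green [284 153  11  13  99] [288.8 158.6]
green [363 191  11   7  43] [368.3 193.8]
blue [306 237  15   9  76] [313.2 241.1]
orange [359 110  36  10 349] [376.8 114.5]
orange [289 233   5   5  17] [291.  235.4]
```

View pics/crop.png

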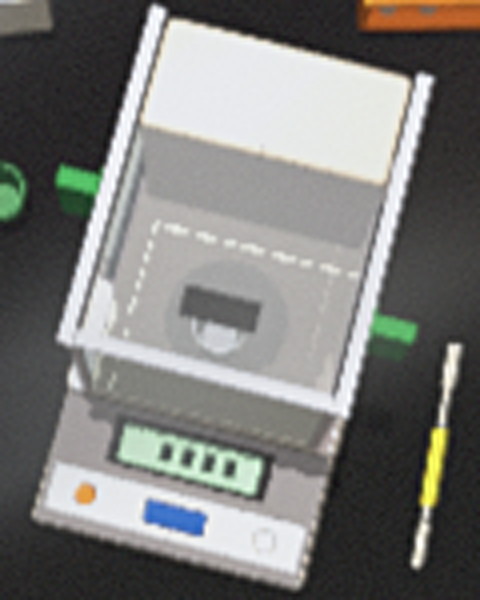

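The crop shows the power key at (291,235), tare key at (313,241) and print key at (336,247). The roof's rail ends are at (309,114), (376,131), (287,197) and (356,216), and the front panel corners at (279,242) and (345,258). I'll fit the pose from these.

```bash
cat > h.py <<'E'
import numpy as np,cv2
def proj(P,c):return cv2.projectPoints(np.array(P,float),np.array(c['rvec']),np.array(c['tvec']),np.array(c['mtx']),None)[0][:,0]
def Rz(a):c,s=np.cos(a),np.sin(a);return np.array([[c,-s,0],[s,c,0],[0,0,1.]])
def w(P,q):return np.array(P)@Rz(q[2]).T+[q[0],q[1],0]
E
python3 - <<'E'
from h import *;import pickle
from scipy.optimize import least_squares as LS
D=pickle.load(open('d.pkl','rb'));c=D['top']
B=np.array([[-149,68,49],[-149,0,50],[-149,-68,49],[155,100,251],[155,-100,251],[-77,100,251],[-77,-100,251],[-175,103,36],[-175,-103,36]])/1e3
U=np.array([[291,235.4],[313.2,241.1],[335.75,247.2],[309.2,114],[376.2,130.8],[287,197],[356.2,215.8],[279,242],[345.3,258.5]])
W=np.array([3,3,3,1,1,1,1,1,1.])[:,None]
r=LS(lambda q:((proj(w(B,q),c)-U)*W).ravel(),[.6,0,-.2]);q=r.x
print(q,(proj(w(B,q),c)-U).round(1).tolist())
q3=LS(lambda q:(proj(w(B[:3],q),c)-U[:3]).ravel(),q).x;print(q3)
# grips: centroid of box corners silhouette
for s,u in((1,(288.8,158.6)),(-1,(368.3,193.8))):
    best=[]
    for d in np.arange(0,.086,.001):
        P=[[-.054+a+d,s*y,z] for a in(-.006,.006) for y in(.094,.124) for z in(.175,.245)]
        h=cv2.convexHull(proj(w(P,q),c).astype(np.float32));M=cv2.moments(h)
        best.append((np.hypot(M['m10']/M['m00']-u[0],M['m01']/M['m00']-u[1]),d))
    print(s,sorted(best)[:3])
    d=min(best)[1];print('grip world',w([[-.054+d,s*.109,.21]],q))
for k,X in (('keys',[-.149,0,.05]),('pan',[0,0,.072])):print(k,w([X],q))
for n,u in(('spare',(270,160)),('weight',(257.5,203)),('spat1',(383,199)),('spat2',(375,253)),('bottle',(458,186)),('box',(472,240))):
    R=cv2.Rodrigues(np.array(c['rvec']))[0];t=np.array(c['tvec']).ravel();o=-R.T@t;d=R.T@np.linalg.inv(c['mtx'])@np.array([*u,1]);print(n,(o+d*(.03-o[2])/d[2]).round(3))
E
```

```text
[ 0.57588211 -0.04210963 -0.27108944] [[0.1, -0.1], [0.2, 0.1], [0.1, -0.0], [-3.3, -1.3], [3.7, 0.6], [-4.9, -0.4], [2.6, 0.8], [-1.5, -0.7], [-0.3, 0.6]]
[ 0.57590207 -0.04169961 -0.27115926]
1 [(np.float64(2.386085806917319), np.float64(0.085)), (np.float64(2.51102273626531), np.float64(0.084)), (np.float64(2.680316306822912), np.float64(0.083))]
grip world [[0.63493813 0.05460844 0.21      ]]
-1 [(np.float64(1.0853454557190758), np.float64(0.048)), (np.float64(1.107507406414866), np.float64(0.049)), (np.float64(1.1855902440953052), np.float64(0.047))]
grip world [[ 0.54091307 -0.14552223  0.21      ]]
keys [[ 0.43232363 -0.00221022  0.05      ]]
pan [[ 0.57588211 -0.04210963  0.072     ]]
spare [0.685 0.129 0.03 ]
weight [0.552 0.165 0.03 ]
spat1 [ 0.559 -0.215  0.03 ]
spat2 [ 0.397 -0.184  0.03 ]
bottle [ 0.597 -0.446  0.03 ]
box [ 0.431 -0.476  0.03 ]
```

```bash
cat >> h.py <<'E'
Q=[0.57588,-0.04205,-0.2711]
def go(tgt,s=None):
    "balance-frame target (x,y,z) -> tool shift + turn to make tool x = balance y"
    from workcell import arm
    s=s or arm.get_state();R=np.array(s['ee_rot']);p=np.array(s['position'])
    b=(p-[Q[0],Q[1],0])@Rz(Q[2])
    G=Rz(Q[2])@np.array([[0,1,0],[1,0,0],[0,0,-1.]])
    t=cv2.Rodrigues(R.T@G)[0].ravel()
    print('t',round(s['clock'],2),'bal pos',b.round(4),'F bal',(np.array(s['contact_force'])@Rz(Q[2])).round(1),'shift',(R.T@(w([tgt],Q)[0]-p)).round(4),'turn',t.round(3),'q',np.round(s['joint_positions'],2),'gap',round(s['finger_gap'],3))
E
python3 -c "
from h import *
go([.06,-.2,.231])"
```

```text
t 0.7 bal pos [-0.1559 -0.6179  0.2314] F bal [ 0.2 -1.3 -0.2] shift [ 4.312e-01 -1.880e-01  4.000e-04] turn [ 0.     0.    -0.888] q [ 1.06  0.38  0.04  1.6  -0.02  1.16 -0.05] gap 0.085
```

Request:
jog_arm:
  commands:
    - [0.036,-0.0156,0,-0.12]
    - [0.072,-0.0312,0,-0.24]
    - [0.108,-0.0468,0,-0.36]
    - [0.144,-0.0624,0,-0.48]
    - [0.18,-0.078,0,-0.6]
  jaw: 0
  squeeze: 20

```text
clock: 1.12
position: [0.3949, -0.4508, 0.2316]
ee_rot: [[0.526, 0.851, 0.0], [0.851, -0.526, -0.0], [-0.0, 0.001, -1.0]]
contact_force: [0.9, -0.1, 0.7]
finger_gap: 0.0257
grasp_force: 0.0
```

```bash
python3 -c "
from h import *
go([.06,-.2,.231])"
```

```text
t 1.12 bal pos [-0.0649 -0.4423  0.2316] F bal [0.9 0.1 0.7] shift [0.2675 0.0524 0.0006] turn [ 0.001  0.    -0.282] q [ 0.9   0.29 -0.14  1.72  0.04  1.13  0.19] gap 0.026
```

Request:
jog_arm:
  commands:
    - [0.038,0.0075,0,-0.056]
    - [0.076,0.015,0,-0.112]
    - [0.114,0.0225,0,-0.168]
    - [0.152,0.03,0,-0.224]
    - [0.19,0.0375,0,-0.281]

```text
clock: 1.53
position: [0.5275, -0.3096, 0.2317]
ee_rot: [[0.272, 0.962, 0.0], [0.962, -0.272, -0.0], [-0.0, 0.001, -1.0]]
contact_force: [1.3, -0.6, -0.3]
finger_gap: -0.0001
grasp_force: 0.0
```

```bash
python3 -c "
from h import *
go([.055,-.118,.203])"
```

```text
t 1.53 bal pos [ 0.025  -0.2707  0.2317] F bal [ 1.4 -0.3 -0.3] shift [0.1529 0.0293 0.0286] turn [ 0.001  0.    -0.004] q [ 0.69  0.33 -0.27  1.68  0.1   1.15  0.11] gap -0.0
```

Request:
jog_arm:
  commands:
    - [0.03,0.015,0.014,0]
    - [0.065,0.029,0.028,0]
    - [0.1,0.029,0.0285,-0.003]
    - [0.13,0.029,0.0285,-0.004]
    - [0.152,0.029,0.0285,-0.004]

```text
clock: 1.95
position: [0.5971, -0.1681, 0.2024]
ee_rot: [[0.266, 0.964, -0.0], [0.964, -0.266, 0.002], [0.002, -0.001, -1.0]]
contact_force: [0.3, -0.2, 0.9]
finger_gap: -0.0001
grasp_force: 0.0
```

```bash
cat > look.py <<'E'
import sys
from h import *
from workcell import optics
c=optics.camera('top');im=c['image'];p=proj(w([[0,0,.2]],Q),c)[0]
cv2.imwrite(f'pics/{sys.argv[1]}.png',cv2.resize(im[112:262,255:395],None,fx=4,fy=4,interpolation=cv2.INTER_CUBIC))
go([.055,-.118,.203])
E
python3 look.py a1
```

```text
t 2.0 bal pos [ 0.0541 -0.1096  0.2029] F bal [0.1 3.5 0.4] shift [-0.0084  0.0008 -0.0002] turn [ 0.    -0.006  0.008] q [ 0.48  0.38 -0.34  1.69  0.13  1.1  -0.17] gap -0.0
```

View pics/a1.png

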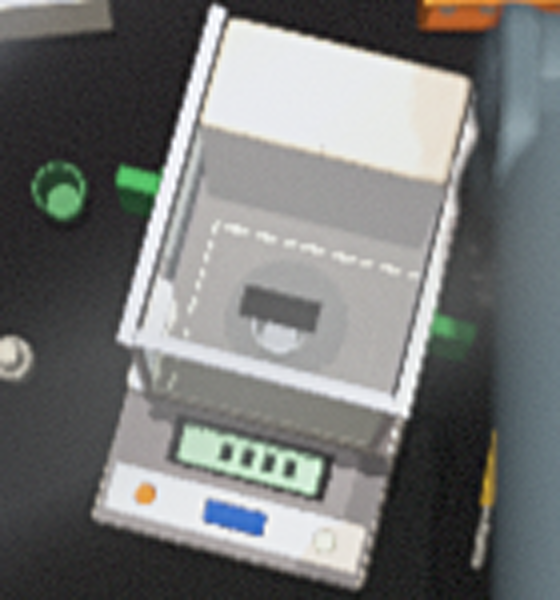

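The picture shows the arm on the right; the right grip is untouched at crop (453,332) and the left grip is at (138,185). The gripper is behind the right grip, hidden under the arm. I'll let it settle.

Request:
jog_arm:
  commands:
    - [0,0,0,0]
    - [0,0,0,0]
    - [0,0,0,0]
    - [0,0,0,0]
    - [0,0,0,0]

```text
clock: 2.42
position: [0.5955, -0.1751, 0.2028]
ee_rot: [[0.274, 0.962, -0.0], [0.962, -0.274, -0.001], [-0.001, 0.0, -1.0]]
contact_force: [-0.4, -0.1, -0.2]
finger_gap: -0.0002
grasp_force: 0.0
```

```bash
python3 -c "
from h import *
go([.04,-.118,.203])"
```

```text
t 2.42 bal pos [ 0.0545 -0.1229  0.2028] F bal [-0.3 -0.2 -0.2] shift [ 0.0048 -0.0145 -0.0002] turn [ 0.     0.001 -0.006] q [ 0.49  0.38 -0.33  1.68  0.14  1.1  -0.16] gap -0.0
```

Request:
jog_arm:
  commands:
    - [0.001,-0.006,0,-0.001]
    - [0.002,-0.012,0,-0.002]
    - [0.003,-0.018,0,-0.003]
    - [0.004,-0.023,0,-0.004]
    - [0.004,-0.027,0,-0.005]

```text
clock: 2.83
position: [0.5703, -0.1608, 0.2028]
ee_rot: [[0.265, 0.964, -0.0], [0.964, -0.265, 0.0], [0.0, -0.0, -1.0]]
contact_force: [-0.3, -0.0, 0.1]
finger_gap: -0.0001
grasp_force: 0.0
```

Request:
jog_arm:
  commands:
    - [0,-0.003,0,0]
    - [0,-0.006,0,0]
    - [0,-0.009,0,0]
    - [0,-0.012,0,0]
    - [0,-0.015,0,0]

```text
clock: 3.25
position: [0.5569, -0.1577, 0.203]
ee_rot: [[0.266, 0.964, 0.001], [0.964, -0.266, -0.0], [0.0, 0.001, -1.0]]
contact_force: [0.3, -0.3, 1.1]
finger_gap: -0.0001
grasp_force: 0.7
```

```bash
python3 -c "
from h import *
go([-.0335,-.118,.203])"
```

```text
t 3.25 bal pos [ 0.0127 -0.1165  0.203 ] F bal [ 0.4 -0.2  1.1] shift [-0.0014 -0.0462 -0.0001] turn [ 0.001 -0.     0.002] q [ 0.5   0.3  -0.35  1.79  0.11  1.07 -0.16] gap -0.0
```

Request:
jog_arm:
  commands:
    - [0,-0.003,0,0]
    - [0,-0.006,0,0]
    - [0,-0.009,0,0]
    - [0,-0.012,0,0]
    - [0,-0.015,0,0]

```text
clock: 3.67
position: [0.5425, -0.1536, 0.2033]
ee_rot: [[0.266, 0.964, 0.001], [0.964, -0.266, -0.0], [0.0, 0.001, -1.0]]
contact_force: [1.0, -0.4, 1.3]
finger_gap: -0.0001
grasp_force: 1.3
```

Request:
jog_arm:
  commands:
    - [0,-0.003,0,0]
    - [0,-0.006,0,0]
    - [0,-0.009,0,0]
    - [0,-0.012,0,0]
    - [0,-0.015,0,0]

```text
clock: 4.08
position: [0.5278, -0.1495, 0.2032]
ee_rot: [[0.266, 0.964, 0.001], [0.964, -0.266, -0.0], [0.0, 0.001, -1.0]]
contact_force: [1.0, -0.1, 3.5]
finger_gap: 0.0001
grasp_force: 1.9
```

```bash
python3 look.py a2; python3 -c "
from h import *
go([-.0335,-.118,.203])"
```

```text
t 4.13 bal pos [-0.0183 -0.1165  0.203 ] F bal [ 1.  -0.1  4.1] shift [-0.0017  0.0733  0.    ] turn [-0.     0.     0.002] q [ 0.51  0.24 -0.35  1.86  0.1   1.06 -0.15] gap -0.0
t 4.13 bal pos [-0.0183 -0.1165  0.203 ] F bal [ 1.  -0.1  4.1] shift [-0.0015 -0.0152  0.    ] turn [-0.     0.     0.002] q [ 0.51  0.24 -0.35  1.86  0.1   1.06 -0.15] gap -0.0
```

View pics/a2.png

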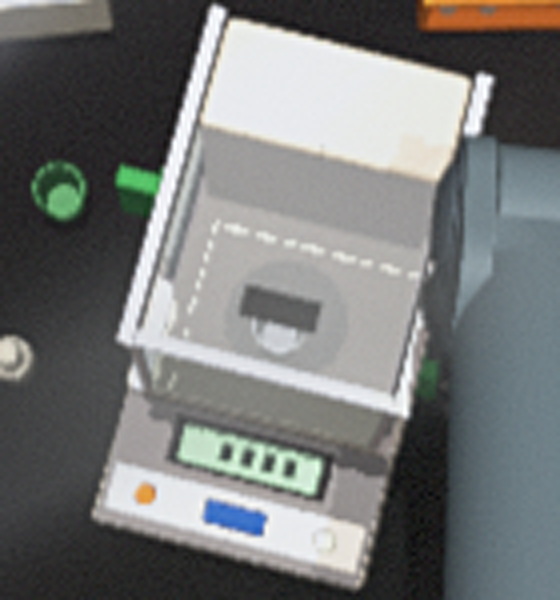

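The right grip has moved forward with the finger, to crop (430,378). I'll slow down for the end.

Request:
jog_arm:
  commands:
    - [0,-0.0025,0,0]
    - [0,-0.005,0,0]
    - [0,-0.007,0,0]
    - [0,-0.009,0,0]
    - [0,-0.0105,0,0]

```text
clock: 4.55
position: [0.5176, -0.1467, 0.203]
ee_rot: [[0.266, 0.964, 0.0], [0.964, -0.266, -0.0], [0.0, 0.0, -1.0]]
contact_force: [1.4, 0.2, 5.4]
finger_gap: -0.0002
grasp_force: 2.5
```

Request:
jog_arm:
  commands:
    - [0,-0.001,0,0]
    - [0,-0.002,0,0]
    - [0,-0.003,0,0]
    - [0,-0.004,0,0]
    - [0,-0.005,0,0]

```text
clock: 4.97
position: [0.516, -0.1463, 0.204]
ee_rot: [[0.266, 0.964, 0.008], [0.964, -0.266, -0.002], [0.001, 0.008, -1.0]]
contact_force: [7.8, -2.0, 3.4]
finger_gap: -0.0001
grasp_force: 3.4
```

Request:
jog_arm:
  commands:
    - [0,0.006,0,0]
    - [0,0.016,0,0]
    - [0,0.02,-0.02,0]
    - [0,0.02,-0.055,0]
    - [0,0.02,-0.09,0]

```text
clock: 5.38
position: [0.5294, -0.1504, 0.2897]
ee_rot: [[0.266, 0.964, -0.01], [0.964, -0.266, 0.003], [0.0, -0.01, -1.0]]
contact_force: [1.5, -0.7, 0.6]
finger_gap: -0.0001
grasp_force: 0.0
```

```bash
python3 -c "
from h import *
go([.078,.118,.29])"
```

```text
t 5.38 bal pos [-0.0158 -0.1168  0.2897] F bal [ 1.7 -0.3  0.6] shift [ 0.2346  0.0943 -0.0011] turn [-0.01  -0.     0.002] q [ 0.52  0.18 -0.36  1.75  0.06  1.24 -0.12] gap -0.0
```

Request:
jog_arm:
  commands:
    - [0.02,0.012,0,0]
    - [0.05,0.03,0,0]
    - [0.085,0.045,0,0]
    - [0.12,0.06,0,0]
    - [0.15,0.075,0,0]

```text
clock: 5.8
position: [0.6438, -0.0238, 0.2903]
ee_rot: [[0.265, 0.964, -0.006], [0.964, -0.265, 0.001], [-0.0, -0.006, -1.0]]
contact_force: [0.3, 0.1, -0.1]
finger_gap: 0.0
grasp_force: 0.0
```

Request:
jog_arm:
  commands:
    - [0.03,0.01,0,0]
    - [0.055,0.018,0,0]
    - [0.075,0.019,0,0]
    - [0.083,0.019,0,0]
    - [0.085,0.019,0,0]

```text
clock: 6.22
position: [0.6839, 0.0539, 0.2903]
ee_rot: [[0.261, 0.965, -0.005], [0.965, -0.261, 0.001], [-0.0, -0.005, -1.0]]
contact_force: [0.2, 0.8, 0.0]
finger_gap: -0.0003
grasp_force: 0.0
```

```bash
python3 look.py a3;python3 -c "
from h import *
go([.078,.118,.203])"
```

```text
t 6.27 bal pos [0.0791 0.1196 0.2908] F bal [-0.6  0.3 -0.2] shift [-0.2374 -0.0248  0.0882] turn [-0.004  0.001  0.005] q [ 0.18  0.45 -0.44  1.41  0.19  1.33 -0.53] gap 0.0
t 6.27 bal pos [0.0791 0.1196 0.2908] F bal [-0.6  0.3 -0.2] shift [-0.0015 -0.0007  0.0878] turn [-0.004  0.001  0.005] q [ 0.18  0.45 -0.44  1.41  0.19  1.33 -0.53] gap 0.0
```

View pics/a3.png

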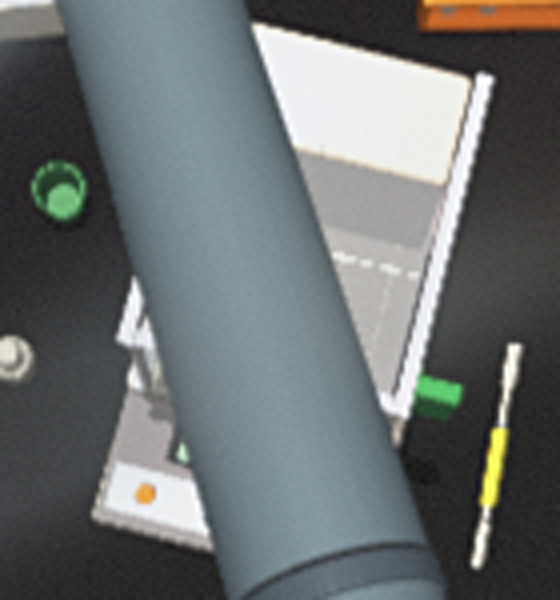

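The right grip is now at crop (438,395), forward beside the chamber's front corner. I'll descend behind the left grip.

Request:
jog_arm:
  commands:
    - [0,0,0.02,0]
    - [0,0,0.045,0.002]
    - [0,0,0.07,0.004]
    - [0,0,0.084,0.005]
    - [0,0,0.088,0.005]

```text
clock: 6.68
position: [0.6823, 0.0474, 0.2005]
ee_rot: [[0.273, 0.962, -0.008], [0.962, -0.273, -0.003], [-0.005, -0.007, -1.0]]
contact_force: [-0.2, -0.2, -0.4]
finger_gap: -0.0004
grasp_force: 0.0
```

Request:
jog_arm:
  commands:
    - [0,-0.004,0,0]
    - [0,-0.009,0,0]
    - [0,-0.013,0,0]
    - [0,-0.017,0,0]
    - [0,-0.02,0,0]

```text
clock: 7.1
position: [0.6661, 0.0569, 0.2066]
ee_rot: [[0.27, 0.963, 0.003], [0.963, -0.27, 0.0], [0.001, 0.002, -1.0]]
contact_force: [-0.4, -0.1, -0.4]
finger_gap: -0.0003
grasp_force: 0.0
```

```bash
python3 - <<'E'
from h import *
from workcell import optics
go([-.031,.118,.203])
c=optics.camera('top');im=c['image'];h=cv2.cvtColor(im,cv2.COLOR_BGR2HSV)
m=((h[...,0]>=45)&(h[...,0]<=80)&(h[...,1]>110)&(h[...,2]>60));m[:,:355]=0;m[:,380:]=0;m[:180]=0;m[240:]=0
ys,xs=np.nonzero(m);print(len(xs),xs.mean(),ys.mean())
for d in(-.005,0,.005,.01,.048):
    P=[[-.054+a+d,-y,z] for a in(-.006,.006) for y in(.094,.124) for z in(.175,.245)]
    M=cv2.moments(cv2.convexHull(proj(w(P,Q),c).astype(np.float32)));print(d,M['m10']/M['m00'],M['m01']/M['m00'])
E
```

```text
t 7.1 bal pos [0.0604 0.1195 0.2066] F bal [-0.4 -0.2 -0.4] shift [-0.0017 -0.0915  0.0033] turn [ 0.002 -0.001 -0.002] q [ 0.18  0.48 -0.43  1.56  0.21  1.16 -0.57] gap -0.0
84 364.0 210.60714285714286
-0.005 362.44053927230425 212.94248665588105
0 362.8929755722861 211.10945392079165
0.005 363.34471628913724 209.27933257508724
0.01 363.7957682947417 207.4521305557066
0.048 367.2012122473897 193.65977511121548
```

Request:
jog_arm:
  commands:
    - [0,-0.003,0,0]
    - [0,-0.006,0.001,0]
    - [0,-0.009,0.002,0]
    - [0,-0.012,0.003,0]
    - [0,-0.015,0.003,0]

```text
clock: 7.57
position: [0.6534, 0.0598, 0.204]
ee_rot: [[0.271, 0.962, 0.005], [0.963, -0.271, -0.0], [0.001, 0.005, -1.0]]
contact_force: [1.7, -0.7, 4.7]
finger_gap: 0.0001
grasp_force: 2.5
```

Request:
jog_arm:
  commands:
    - [0,-0.003,0,0]
    - [0,-0.006,0,0]
    - [0,-0.009,0,0]
    - [0,-0.012,0,0]
    - [0,-0.015,0,0]

```text
clock: 7.98
position: [0.639, 0.0639, 0.204]
ee_rot: [[0.271, 0.962, 0.005], [0.963, -0.271, -0.0], [0.001, 0.005, -1.0]]
contact_force: [2.3, -0.9, 5.1]
finger_gap: -0.0001
grasp_force: 2.7
```

Request:
jog_arm:
  commands:
    - [0,-0.003,0,0]
    - [0,-0.006,0,0]
    - [0,-0.009,0,0]
    - [0,-0.012,0,0]
    - [0,-0.015,0,0]

```text
clock: 8.4
position: [0.6245, 0.0679, 0.204]
ee_rot: [[0.271, 0.962, 0.005], [0.962, -0.271, -0.0], [0.001, 0.005, -1.0]]
contact_force: [1.6, -1.5, 5.2]
finger_gap: -0.0003
grasp_force: 2.7
```

```bash
python3 -c "
from h import *
go([-.031,.118,.203])"
```

```text
t 8.4 bal pos [0.0174 0.119  0.204 ] F bal [ 1.9 -1.   5.2] shift [-0.0011 -0.0484  0.0007] turn [ 0.005 -0.001 -0.004] q [ 0.18  0.4  -0.45  1.66  0.19  1.11 -0.6 ] gap -0.0
```

Request:
jog_arm:
  commands:
    - [0,-0.003,0,0]
    - [0,-0.006,0,0]
    - [0,-0.009,0,0]
    - [0,-0.012,0,0]
    - [0,-0.015,0,0]

```text
clock: 8.82
position: [0.6102, 0.0719, 0.204]
ee_rot: [[0.271, 0.962, 0.005], [0.962, -0.271, -0.0], [0.001, 0.005, -1.0]]
contact_force: [1.7, -2.0, 5.8]
finger_gap: -0.0
grasp_force: 2.7
```

Request:
jog_arm:
  commands:
    - [0,-0.003,0,0]
    - [0,-0.006,0,0]
    - [0,-0.009,0,0]
    - [0,-0.012,0,0]
    - [0,-0.015,0,0]

```text
clock: 9.23
position: [0.5957, 0.0759, 0.2039]
ee_rot: [[0.271, 0.962, 0.005], [0.962, -0.271, -0.0], [0.001, 0.005, -1.0]]
contact_force: [1.0, -2.4, 5.5]
finger_gap: 0.0001
grasp_force: 2.8
```

Request:
jog_arm:
  commands:
    - [0,-0.003,0,0]
    - [0,-0.006,0,0]
    - [0,-0.008,0,0]
    - [0,-0.01,0,0]
    - [0,-0.0115,0,0]

```text
clock: 9.65
position: [0.5845, 0.079, 0.2039]
ee_rot: [[0.271, 0.962, 0.005], [0.962, -0.271, -0.0], [0.001, 0.005, -1.0]]
contact_force: [2.3, -1.4, 6.7]
finger_gap: -0.0001
grasp_force: 2.8
```

```bash
python3 -c "
from h import *
go([-.031,.118,.203])"
```

```text
t 9.65 bal pos [-0.0241  0.119   0.2039] F bal [ 2.6 -0.8  6.7] shift [-0.001  -0.0069  0.0009] turn [ 0.005 -0.001 -0.004] q [ 0.19  0.33 -0.47  1.76  0.17  1.09 -0.61] gap -0.0
```

Request:
jog_arm:
  commands:
    - [0,-0.0015,0,0]
    - [0,-0.003,0,0]
    - [0,-0.0042,0,0]
    - [0,-0.0052,0,0]
    - [0,-0.0062,0,0]

```text
clock: 10.07
position: [0.5792, 0.0805, 0.204]
ee_rot: [[0.271, 0.962, 0.006], [0.962, -0.271, -0.001], [0.001, 0.006, -1.0]]
contact_force: [4.3, -1.9, 4.7]
finger_gap: 0.0005
grasp_force: 2.8
```

Request:
jog_arm:
  commands:
    - [0,-0.001,0,0]
    - [0,-0.002,0,0]
    - [0,-0.003,0,0]
    - [0,-0.004,0,0]
    - [0,-0.005,0,0]

```text
clock: 10.48
position: [0.578, 0.0809, 0.2049]
ee_rot: [[0.273, 0.962, 0.014], [0.962, -0.273, -0.0], [0.004, 0.014, -1.0]]
contact_force: [9.5, -3.4, 3.5]
finger_gap: -0.0001
grasp_force: 4.3
```

```bash
python3 -c "
from h import *
go([-.031,.118,.203])"
```

```text
t 10.48 bal pos [-0.0309  0.119   0.2049] F bal [10.1 -0.7  3.5] shift [-0.001  -0.0001  0.0019] turn [ 0.014 -0.004 -0.005] q [ 0.19  0.32 -0.47  1.78  0.17  1.07 -0.62] gap -0.0
```

Request:
jog_arm:
  commands:
    - [0,0.006,0,0]
    - [0,0.018,0,0]
    - [0,0.022,-0.02,0]
    - [0,0.022,-0.055,0]
    - [0,0.022,-0.09,0]

```text
clock: 10.9
position: [0.5908, 0.0764, 0.2897]
ee_rot: [[0.271, 0.963, -0.008], [0.963, -0.271, 0.0], [-0.002, -0.007, -1.0]]
contact_force: [1.3, 0.1, 0.5]
finger_gap: 0.0002
grasp_force: 0.0
```

```bash
python3 -c "
from h import *
go([-.155,0,.29])"
```

```text
t 10.9 bal pos [-0.0174  0.1181  0.2897] F bal [1.2 0.4 0.5] shift [-0.1185 -0.1373  0.001 ] turn [-0.007  0.002 -0.003] q [ 0.2   0.28 -0.48  1.64  0.13  1.26 -0.57] gap 0.0
```

Request:
jog_arm:
  commands:
    - [-0.018,-0.02,0,0]
    - [-0.044,-0.05,0,0]
    - [-0.07,-0.081,0,0]
    - [-0.096,-0.11,0,0]
    - [-0.11,-0.128,0,0]

```text
clock: 11.32
position: [0.4354, 0.0035, 0.2901]
ee_rot: [[0.273, 0.962, -0.005], [0.962, -0.273, -0.001], [-0.003, -0.005, -1.0]]
contact_force: [-0.2, 0.1, -0.4]
finger_gap: -0.0001
grasp_force: 0.0
```

Request:
jog_arm:
  commands:
    - [-0.005,-0.006,0,0]
    - [-0.008,-0.009,0,0]
    - [-0.008,-0.009,0,0]
    - [-0.008,-0.009,0,0]
    - [-0.008,-0.009,0,0]

```text
clock: 11.73
position: [0.4304, 0.0012, 0.2918]
ee_rot: [[0.269, 0.963, 0.0], [0.963, -0.269, 0.001], [0.001, 0.0, -1.0]]
contact_force: [-0.2, -0.3, -0.7]
finger_gap: -0.0001
grasp_force: 0.0
```

```bash
python3 look.py a4; python3 -c "
from h import *
from workcell import optics
go([-.155,0,.1])
c=optics.camera('side');cv2.imwrite('pics/s4.png',cv2.resize(c['image'][150:300,240:400],None,fx=4,fy=4,interpolation=cv2.INTER_CUBIC))"
```

```text
t 11.78 bal pos [-0.1518  0.0026  0.2918] F bal [-0.1 -0.3 -0.5] shift [-0.1205  0.207   0.0886] turn [-0.    -0.001 -0.001] q [ 0.36 -0.08 -0.43  2.   -0.04  1.22 -0.33] gap -0.0
t 11.78 bal pos [-0.1518  0.0026  0.2918] F bal [-0.1 -0.3 -0.5] shift [-0.0028 -0.0031  0.1918] turn [-0.    -0.001 -0.001] q [ 0.36 -0.08 -0.43  2.   -0.04  1.22 -0.33] gap -0.0
```

View pics/a4.png

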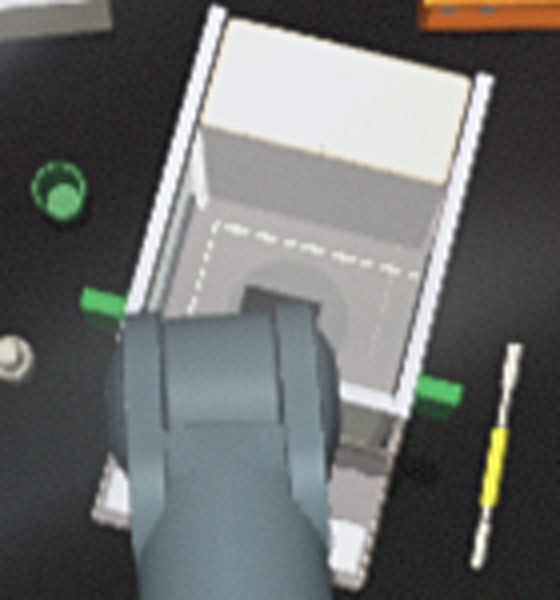

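View pics/s4.png

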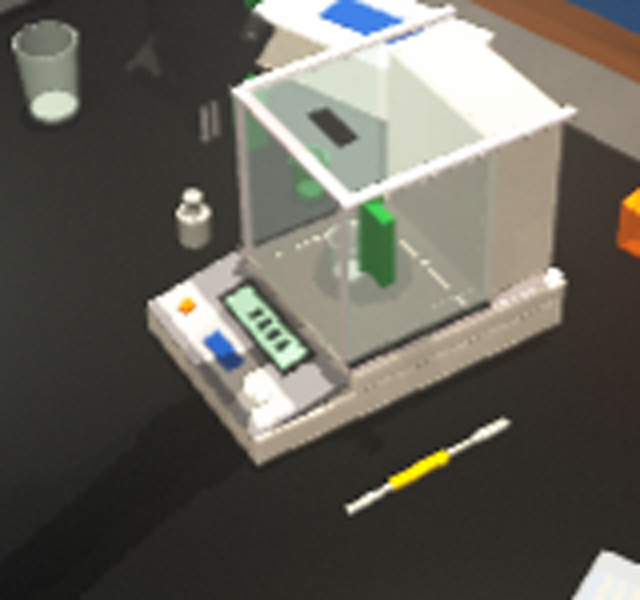

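Both doors look shut: the grips are at crop (103,303) and (438,393) in the top picture. The jar is still in place on the pan in the side picture. I'll go down to the key.

Request:
jog_arm:
  commands:
    - [0,0,0.02,0]
    - [-0.001,-0.001,0.055,0]
    - [-0.002,-0.002,0.09,0]
    - [-0.003,-0.003,0.125,0]
    - [-0.003,-0.003,0.15,0]

```text
clock: 12.25
position: [0.4242, -0.0016, 0.1389]
ee_rot: [[0.27, 0.963, -0.003], [0.963, -0.27, 0.001], [-0.0, -0.003, -1.0]]
contact_force: [-0.2, -1.6, 0.4]
finger_gap: -0.0002
grasp_force: 0.0
```

Request:
jog_arm:
  commands:
    - [0,0,0.02,0]
    - [0,0,0.04,0]
    - [0,0,0.055,0]
    - [0,0,0.065,0]
    - [0,0,0.07,0]

```text
clock: 12.67
position: [0.425, -0.0014, 0.0703]
ee_rot: [[0.27, 0.963, -0.003], [0.963, -0.27, 0.001], [0.0, -0.003, -1.0]]
contact_force: [-0.5, -0.3, 0.6]
finger_gap: -0.0002
grasp_force: 0.0
```

```bash
python3 -c "
from h import *
go([-.155,0,.05])"
```

```text
t 12.67 bal pos [-0.1562 -0.0013  0.0703] F bal [-0.4 -0.4  0.6] shift [0.0013 0.0013 0.0203] turn [-0.003 -0.    -0.002] q [ 0.31  0.23 -0.43  2.22  0.14  0.72 -0.49] gap -0.0
```

Request:
jog_arm:
  commands:
    - [0,0.001,0.004,0]
    - [0,0.001,0.007,0]
    - [0,0.001,0.01,0]
    - [0,0.001,0.013,0]
    - [0,0.001,0.015,0]

```text
clock: 13.08
position: [0.427, -0.0023, 0.057]
ee_rot: [[0.271, 0.963, 0.001], [0.963, -0.271, -0.0], [0.0, 0.001, -1.0]]
contact_force: [-0.0, 0.6, 0.8]
finger_gap: -0.0002
grasp_force: 0.0
```

Request:
jog_arm:
  commands:
    - [0,0,0.001,0]
    - [0,0,0.002,0]
    - [0,0,0.003,0]
    - [0,0,0.004,0]
    - [0,0,0.005,0]

```text
clock: 13.5
position: [0.4266, -0.0022, 0.0518]
ee_rot: [[0.271, 0.963, 0.0], [0.963, -0.271, -0.0], [0.0, 0.0, -1.0]]
contact_force: [-0.9, -0.3, 0.4]
finger_gap: -0.0001
grasp_force: 0.0
```

```bash
python3 -c "
from h import *
go([-.155,0,.05])"
```

```text
t 13.5 bal pos [-0.1545 -0.0016  0.0518] F bal [-0.7 -0.5  0.4] shift [ 0.0016 -0.0005  0.0018] turn [ 0.    -0.    -0.003] q [ 0.3   0.27 -0.42  2.23  0.18  0.67 -0.52] gap -0.0
```

Request:
jog_arm:
  commands:
    - [0,0,0.0005,0]
    - [0,0,0.001,0]
    - [0,0,0.0015,0]
    - [0,0,0.002,0]
    - [0,0,0.0025,0]

```text
clock: 13.92
position: [0.4267, -0.0023, 0.0495]
ee_rot: [[0.271, 0.963, 0.0], [0.963, -0.271, -0.0], [-0.0, 0.0, -1.0]]
contact_force: [-0.9, 0.5, 2.4]
finger_gap: 0.0001
grasp_force: 1.2
```

Request:
jog_arm:
  commands:
    - [0,0,0.0005,0]
    - [0,0,0.001,0]
    - [0,0,0.0015,0]
    - [0,0,0.002,0]
    - [0,0,0.0025,0]

```text
clock: 14.33
position: [0.4271, -0.0024, 0.0471]
ee_rot: [[0.271, 0.963, 0.001], [0.963, -0.271, -0.0], [0.0, 0.001, -1.0]]
contact_force: [-0.2, -1.1, 4.3]
finger_gap: -0.0002
grasp_force: 2.3
```

Request:
jog_arm:
  commands:
    - [0,0,0.0005,0]
    - [0,0,0.001,0]
    - [0,0,0.0015,0]
    - [0,0,0.002,0]
    - [0,0,0.0025,0]

```text
clock: 14.75
position: [0.4276, -0.0024, 0.0456]
ee_rot: [[0.271, 0.963, 0.001], [0.963, -0.271, -0.001], [-0.001, 0.001, -1.0]]
contact_force: [-3.5, -1.8, 17.4]
finger_gap: -0.0001
grasp_force: 9.3
```

Request:
jog_arm:
  commands:
    - [0,0,0.0004,0]
    - [0,0,0.0008,0]
    - [0,0,0.0012,0]
    - [0,0,0.0016,0]
    - [0,0,0.002,0]

```text
clock: 15.17
position: [0.4278, -0.0025, 0.0452]
ee_rot: [[0.271, 0.963, 0.0], [0.963, -0.271, -0.002], [-0.002, 0.001, -1.0]]
contact_force: [-8.5, -1.5, 31.8]
finger_gap: 0.0004
grasp_force: 16.8
```

The key is fully down: the force rises steeply at the stop. I'll release and retreat.

Request:
jog_arm:
  commands:
    - [0,0,-0.003,0]
    - [0,0,-0.007,0]
    - [0,0,-0.015,0]
    - [0,0,-0.035,0]
    - [0,0,-0.06,0]

```text
clock: 15.58
position: [0.4238, -0.002, 0.1011]
ee_rot: [[0.27, 0.963, -0.006], [0.963, -0.27, 0.001], [-0.001, -0.006, -1.0]]
contact_force: [0.6, -1.6, -0.6]
finger_gap: 0.0003
grasp_force: 0.0
```

Request:
jog_arm:
  commands:
    - [0,0,-0.03,0]
    - [0,0,-0.065,0]
    - [0,0,-0.1,0]
    - [0,0,-0.14,0]
    - [0,0,-0.16,0]

```text
clock: 16.0
position: [0.4281, -0.0017, 0.2666]
ee_rot: [[0.27, 0.963, 0.006], [0.963, -0.27, -0.0], [0.001, 0.006, -1.0]]
contact_force: [0.8, 0.1, 1.0]
finger_gap: -0.0002
grasp_force: 0.0
```

Request:
jog_arm:
  commands:
    - [-0.01,0,0,0]
    - [-0.03,0,0,0]
    - [-0.06,0,0,0]
    - [-0.09,0,0,0]
    - [-0.1,0,0,0]

```text
clock: 16.42
position: [0.3965, -0.1027, 0.2606]
ee_rot: [[0.276, 0.961, -0.004], [0.961, -0.276, -0.001], [-0.002, -0.003, -1.0]]
contact_force: [-1.4, -0.4, 0.0]
finger_gap: 0.0001
grasp_force: 0.0
```

Request:
jog_arm:
  commands:
    - [-0.03,0,0,0]
    - [-0.06,0,0,0]
    - [-0.08,0,0,0]
    - [-0.09,0,0,0]
    - [-0.09,0,0,0]

```text
clock: 16.83
position: [0.3736, -0.1868, 0.2611]
ee_rot: [[0.275, 0.961, -0.002], [0.961, -0.275, 0.001], [0.001, -0.002, -1.0]]
contact_force: [-0.8, 0.4, 0.8]
finger_gap: 0.0
grasp_force: 0.0
```

```bash
python3 look.py a5
```

```text
t 16.88 bal pos [-0.1558 -0.1916  0.2614] F bal [-0.6 -0.5  0.3] shift [0.0745 0.2105 0.0581] turn [-0.002 -0.001 -0.005] q [ 0.57 -0.09 -0.2   2.07 -0.02  1.16  0.11] gap 0.0
```

View pics/a5.png

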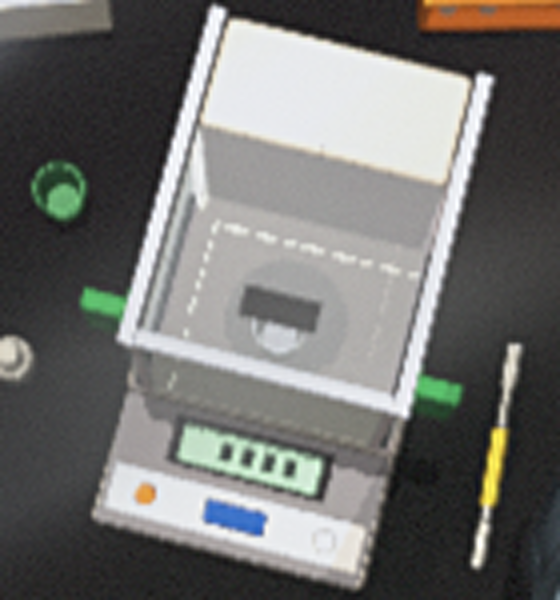

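The grips are forward at crop (103,303) and (438,392), the blue key is up at (235,517), and the jar and the bystanders in view haven't moved. I'll hand the job in.

```bash
python3 -c "
from workcell import arm
print(arm.hand_in())"
```

```text
the job is handed in; nothing more can be done
None
```

Both doors were slid shut against their stops, then the tare key was pressed fully down and came back up; the jar and the nearby items in the last picture had not moved, and the job was handed in at about 17 s.

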